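Count along the glaze rack and push the jar into the third gap

TASK

Starting at the end of the divider rack marked with the red block, run a fingertip along the tops of the dividers to count the gaps: touch the first divider, then the second, then the third, before you move the blue-lidded jar. Then push that jar with a fingertip, sliding it upright over the table, into the third gap from the red end (the one just past the third divider) until it stands against the back board. Do not lift it, tip it or push it into another gap, leave everything else where it is, and finish clear of everything.

Things in the scene. Friction and masses are not known exactly. Their poses are not given: they have to be found in the camera images.
- rack: Wooden rack fixed to the table, turned up to 13 degrees: back board 318 long, 12 thick, 40 mm high, five dividers before it, four 62 mm gaps open to the robot; the table is their floor. Origin on the table mid-row; x into the gaps, away from the robot, y along the row. In mm: dividers' front ends x = -25, back board's inner face x = +35, gap centres y = -114, -38, 38, 114
- red_cap: Red block, 26 x 26 x 20 mm, fixed on top of the back board at one end of the rack (rack frame x = 48, y = +146 or -146 mm); the row is counted from the end that has it. A like block in white marks the other end. Origin under its centre, 40 mm above the table
- blue_jar: Squat white glaze jar with a blue lid, round, 48 mm across, 40 mm high, about 0.14 kg, loose on the table in front of the rack. Origin at the centre of its underside, z up
- divider_1: Divider of the rack, at y = -152 mm in the rack's frame (end of the row): an upright fixed wooden wall 14 mm thick, 60 mm long (along the rack's x), with a round top edge 52 mm above the table. Origin on the table under its middle (5 mm in x from the rack's origin); same axes as the rack
- divider_2: Divider of the rack, at y = -76 mm in the rack's frame: an upright fixed wooden wall 14 mm thick, 60 mm long (along the rack's x), with a round top edge 52 mm above the table. Origin on the table under its middle (5 mm in x from the rack's origin); same axes as the rack
- divider_3: Divider of the rack, at y = +0 mm in the rack's frame: an upright fixed wooden wall 14 mm thick, 60 mm long (along the rack's x), with a round top edge 52 mm above the table. Origin on the table under its middle (5 mm in x from the rack's origin); same axes as the rack
- divider_4: Divider of the rack, at y = +76 mm in the rack's frame: an upright fixed wooden wall 14 mm thick, 60 mm long (along the rack's x), with a round top edge 52 mm above the table. Origin on the table under its middle (5 mm in x from the rack's origin); same axes as the rack
- divider_5: Divider of the rack, at y = +152 mm in the rack's frame (end of the row): an upright fixed wooden wall 14 mm thick, 60 mm long (along the rack's x), with a round top edge 52 mm above the table. Origin on the table under its middle (5 mm in x from the rack's origin); same axes as the rack
- green_jar: White jar with a green lid, same size as the blue one, standing in one of the two outer gaps; its top is 12 mm below the dividers' tops. To be left alone. Origin under its centre
- yellow_jar: White jar with a yellow lid, same size, standing in the other outer gap. To be left alone. Origin under its centre
- bowl: Blue ceramic bowl, 110 mm across, 50 mm high, left of the work; bystander. Origin under its centre
- mug: Terracotta mug, 76 mm across, 85 mm high, right of the work; bystander. Origin under its centre
- phone: Teal phone, 147 x 72 x 9 mm, lying beyond the rack; bystander. Origin under its centre
- cutter: Orange ring cutter, 72 mm across, 22 mm high, right of the work; bystander. Origin under its centre
- brush: Flat brush with a wooden handle, lying beyond the rack; bystander. Origin under its middle

How it is judged:
On the way, in this order (a step that is already met when the one before it is completed fails the run):
1. a fingertip touches the first divider at the red end, the jar not yet moved (((y of red_cap in the frame of rack below 0 m and contact force between the fingers and divider_1 above 0.3 N and distance of blue_jar from where it was at the start of the episode below 0.02 m) or (y of red_cap in the frame of rack above 0 m and contact force between the fingers and divider_5 above 0.3 N and distance of blue_jar from where it was at the start of the episode below 0.02 m))).
2. then the second divider (((y of red_cap in the frame of rack below 0 m and contact force between the fingers and divider_2 above 0.3 N and distance of blue_jar from where it was at the start of the episode below 0.02 m) or (y of red_cap in the frame of rack above 0 m and contact force between the fingers and divider_4 above 0.3 N and distance of blue_jar from where it was at the start of the episode below 0.02 m))).
3. then the third divider (contact force between the fingers and divider_3 above 0.3 N and distance of blue_jar from where it was at the start of the episode below 0.02 m).
4. the blue-lidded jar stands in the third gap, against the back board (((y of red_cap in the frame of rack below 0 m and y of blue_jar in the frame of rack between 0.027 and 0.049 m) or (y of red_cap in the frame of rack above 0 m and y of blue_jar in the frame of rack between -0.049 and -0.027 m)) and x of blue_jar in the frame of rack above 0.005 m and angle between blue_jar's own z axis and vertical below 0.1 rad and height (world z) of blue_jar below 0.004 m), for 0.2 s.
At the end, for the whole second after the job is handed in: The blue-lidded jar stands upright on the table (tilt under 0.1 rad, underside under 4 mm up) and at rest in the third gap from the red end (within 11 mm of the gap's middle), within 6 mm of touching the back board; every other loose thing is within 15 mm of where it was (all of step 4 and linear speed of blue_jar below 0.01 m/s and distance of each of green_jar, yellow_jar, bowl, mug, phone, cutter, brush from where it was at the start of the episode below 0.015 m).
It fails at once if the blue-lidded jar is lifted (underside more than 12 mm up) (height (world z) of blue_jar above 0.012 m).
It fails at once if the blue-lidded jar is tipped by more than 0.35 rad (angle between blue_jar's own z axis and vertical above 0.35 rad).
It fails at once if the blue-lidded jar is pushed into a wrong gap (x of blue_jar in the frame of rack above 0 m and ((y of red_cap in the frame of rack below 0 m and (y of blue_jar in the frame of rack below 0 m or y of blue_jar in the frame of rack above 0.076 m)) or (y of red_cap in the frame of rack above 0 m and (y of blue_jar in the frame of rack above 0 m or y of blue_jar in the frame of rack below -0.076 m)))).
It fails at once if another loose thing is moved by more than 15 mm (distance of any of green_jar, yellow_jar, bowl, mug, phone, cutter, brush from where it was at the start of the episode above 0.015 m).
It also fails if it takes over 58 s, if anything falls off the work surface, if the arm or the gripper's body presses on something with over 40 N, if the wrist force passes 120 N, or if a joint passes its speed limit or range.

ROBOT

A 7-joint arm with a two-finger parallel gripper is mounted at the origin on the work surface. World frame = base frame: x ahead of the robot, y to its left, z up, the work surface at z = 0. Lengths are in m, angles in rad, forces in N, time in s.
With the tool pointing down it reaches from about 0.4 to 0.85 m from the base axis. Payload 4.5 kg.
Tool frame: the origin (TCP) lies between the finger pads; the fingertips stand 19 mm ahead of it and the grasp point (between the pads) is the TCP (r.tips_ahead is the distance from the TCP to the fingertips, in m); z points along the fingers, y is the line along which they close (so a half turn about z gives the same grasp; the last joint's range is limited). The gripper opens to 88 mm and grips with 3 to 60 N. Pads are 18 mm wide; open, the fingers measure 123 mm over their backs; the gripper's body (75 mm by 187 mm) begins 45 mm behind the grasp point.
Start: joints at [1.228, 0.689, -0.195, 1.565, 0.157, 0.902, -0.215], TCP at [0.23, -0.581, 0.258] pointing down, gripper open.
Joint ranges: [-3.01, 3.01], [-0.46, 2.08], [-1.47, 1.51], [0.13, 2.56], [-1, 4.14], [0.04, 2.09], [-2.66, 2.66]. Speed limits (rad/s): [2.57, 2.57, 3.14, 3.14, 3.14, 3.14, 3.14].

INTERFACE

Orientations are given as a unit quaternion [x, y, z, w].
In Python, from plant import r, cams, models gives the robot as it stands. The module is installed in compiled form; this text tells all that it offers.
- The arm moves only by the tool jog_arm, never from a script. Its arguments are lists of equal length, an entry for each row: "turn": the turn, a rotation vector about the tool's x, y, z in rad, a list of three; "translation": the shift along the tool's x, y, z in m, a list of three; "grip": the closure, from 0 (fully open) to 1 (shut). In form: {"turn": [[ax, ay, az], ...], "translation": [[tx, ty, tz], ...], "grip": [grip, ...]}. A call has 1 to 20 rows; each row is the pose to reach, as a shift and turn from the pose commanded when the call began, along the tool's axes at that moment; what a row does not reach only later rows make up. A row lasts 1/8 s, in which the tool goes at most 62.5 mm and 10.7 degrees, less where a joint would pass 70% of its speed; a pose out of reach is approached as far as the arm can. A call with a gripper value outside its range is refused whole. The fingers move at their own pace and stop on an object; "force" is the grip in N (left out, the last holds). Time passes only in rows, so rows that repeat a pose let the fingers close. It gives the time, the measured TCP pose, the force, the opening and the grip force at its end, in the units of the state.
- r.get_state(): the state, without advancing time (a new reading comes with each control period).
- cams.snapshot(name): name is "scene" or "side" or "wrist"; returns the picture (400x640x3 uint8, red, green, blue); there is no depth.
- cams.camera_params(name): a dict with "fx", "fy", "cx", "cy" (pixels), "eye" and "orientation" of the camera in the world. Camera axes: x right, y up, looking along -z (the intrinsics and any distortion apply to the point x, -y, -z); pixel columns grow to the right and rows downward; lengths in m; the calibration is good to about 2 mm. A picture is of the moment at which its call begins: read the wrist's pose just before it. camera_params takes no time and is no camera call; for the wrist camera it gives the pose at the moment of the call.
- r.finish_job(): hands the job in; it is judged then, once.
Trained networks look in the newest picture that a camera, given by its name, has taken for a name from the list of things; names that differ only in an ending like _2 or _b are one class to them, and where a whole thing is asked for, a point or a joint stands for the part that bears it (a point fixed in the world has none). Each returns a list of dicts, best first, with "p" (0 to 1); they miss things now and then, are a little off and sometimes report something else, mostly with a low value. They report only what shows in the picture. A call takes as long as a camera call.
- models.find_in(camera, name): "position" ([x, y, z] in m, in world coordinates, good to about 4 mm: the middle of the surface that is visible of it).
- models.masks_of(camera, name): "pixels" (400x640 bool, what is visible of it).
- models.place_of(camera, name): "position" ([x, y, z] in m, in world coordinates, good to about 4 mm: a listed point, or the origin of a listed thing).
The state is a dict: "clock": time; "q": joint angles; "qd": joint speeds; "joint_torque": joint torques, N m; "tool_pos": TCP position; "eef_rot": TCP orientation; "contact_force": force on the tool from outside, world axes, zero at the start; "moment": the same for the moment, N m; "opening": opening from 0.0 (shut) to 1.0 (fully open); "finger_force": force on a finger pad.
Only numpy, scipy, OpenCV 4.12 (cv2) and the standard library are available. Lean on these libraries where they do the work, as an engineer would, in place of code of your own. Each camera call takes 0.05 s, during which the arm holds its last target. There are 200 camera calls.

## Working session

There is one attempt and no reset: what is moved stays moved. The work goes in short steps, Python scripts to look and compute and a tool call to move; the robot and the scene stay as the last step left them, time stands still between calls to the robot, and variables do not carry over. Pictures are saved under pics/ and viewed, at most 10 in all, crops included, and the job is handed in when it is done.

Besides the shell and the picture viewer there is one more tool, called as name(argument=value, ...) on one line, values as JSON. jog_arm: Moves the arm, as the interface text tells. Its arguments: {"type":"object","properties":{"turn":{"type":"array"},"translation":{"type":"array"},"grip":{"type":"array"},"force":{"type":"number"}},"required":["turn","translation","grip"]}

```bash
mkdir -p pics; python3 - <<'E'
from plant import r,cams,models
import cv2,numpy as np
s=r.get_state();print(s['clock'],np.round(s['tool_pos'],4),np.round(s['eef_rot'],4),s['contact_force'])
for c in ['scene','side']:
    im=cams.snapshot(c);cv2.imwrite(f'pics/{c}0.png',im[:,:,::-1])
    p=cams.camera_params(c);print(c,{k:np.round(v,3) for k,v in p.items()})
    for n in ['rack','red_cap','blue_jar','divider_1','green_jar','yellow_jar','mug','bowl','cutter']:
        print(n,[(np.round(d['position'],3).tolist(),round(d['p'],2)) for d in models.place_of(c,n)[:6]])
E
```

```text
0.0 [ 0.2297 -0.5806  0.2569] [ 9.823e-01  1.873e-01 -2.000e-04 -9.000e-04] [-0.28544318  0.41398669  0.28538282]
scene {'fx': np.float64(361.171), 'fy': np.float64(361.171), 'cx': np.float64(325.751), 'cy': np.float64(193.469), 'eye': array([ 1.069, -0.283,  0.657]), 'orientation': array([0.315, 0.187, 0.482, 0.796])}
rack [([0.599, 0.044, -0.0], 0.62), ([0.624, 0.159, -0.003], 0.54)]
red_cap [([0.627, -0.107, 0.041], 0.49)]
blue_jar [([0.464, 0.031, -0.0], 0.87)]
divider_1 [([0.582, -0.11, -0.001], 0.67), ([0.593, -0.03, 0.003], 0.64), ([0.618, 0.118, 0.002], 0.61), ([0.636, 0.19, -0.002], 0.6), ([0.609, 0.046, -0.002], 0.58), ([0.439, -0.357, -0.0], 0.35)]
green_jar [([0.593, -0.069, -0.002], 0.83)]
yellow_jar [([0.625, 0.16, -0.002], 0.76)]
mug [([0.601, -0.379, -0.0], 0.77), ([0.79, -0.128, 0.0], 0.31)]
bowl [([0.52, 0.376, -0.004], 0.56)]
cutter [([0.438, -0.36, 0.0], 0.88)]
side {'fx': np.float64(440.476), 'fy': np.float64(440.476), 'cx': np.float64(315.445), 'cy': np.float64(202.934), 'eye': array([0.286, 0.716, 0.684]), 'orientation': array([-0.084,  0.436,  0.879, -0.176])}
rack [([0.6, 0.043, 0.0], 0.6), ([0.629, -0.108, 0.038], 0.53), ([0.593, -0.069, -0.005], 0.21), ([0.439, -0.353, 0.002], 0.21)]
red_cap [([0.628, -0.106, 0.038], 0.54)]
blue_jar [([0.474, 0.033, 0.0], 0.9)]
divider_1 [([0.634, 0.191, -0.0], 0.92), ([0.581, -0.104, -0.001], 0.8), ([0.622, 0.12, -0.005], 0.77), ([0.606, 0.041, -0.0], 0.7), ([0.599, -0.031, 0.002], 0.6)]
green_jar [([0.591, -0.072, -0.004], 0.81)]
yellow_jar [([0.625, 0.156, -0.0], 0.91)]
mug [([0.604, -0.38, -0.001], 0.82)]
bowl [([0.529, 0.375, 0.005], 0.91), ([0.603, 0.044, -0.001], 0.56)]
cutter [([0.441, -0.355, 0.002], 0.67)]
```

View pics/scene0.png

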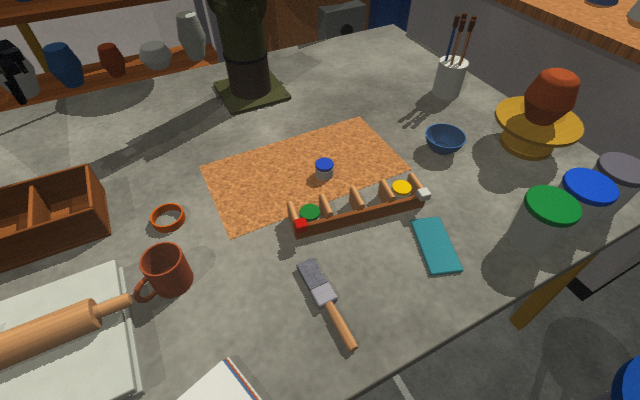

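View pics/side0.png

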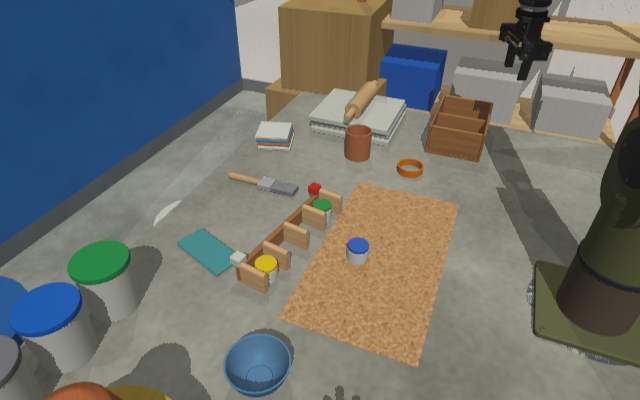

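```bash
cat > h.py <<'E'
import numpy as np
from scipy.spatial.transform import Rotation as R
D=np.array([[.5815,-.107],[.596,-.0305],[.6075,.0435],[.620,.119],[.635,.1905]]) # red end first
t=np.array([-152,-76,0,76,152])/1000
# line fit: divider i at O + R(th)*(0.005, y_i), red end = -y
sl=(t[:,None]*(D-D.mean(0))).sum(0)/(t**2).sum()
th=np.arctan2(-sl[0],sl[1])
Rz=np.array([[np.cos(th),-np.sin(th)],[np.sin(th),np.cos(th)]])
O=D.mean(0)-Rz@[.005,0]
w=lambda x,y:O+Rz@[x,y]
rk=lambda p:Rz.T@(np.array(p)[:2]-O)
E
python3 - <<'E'
from h import *
print(np.degrees(th),O,np.linalg.norm(sl))
for i in t: print(w(.005,i),w(-.02,i))
print('jar',rk([.469,.032]),'cap',rk([.6275,-.1065]),'green',rk([.592,-.07]),'goal',w(.011,.038))
print(R.from_quat([.9823,.1873,0,0]).as_matrix())
E
```

```text
-9.979440582618025 [0.60307565 0.04396647] 0.9946543842877411
[ 0.58165919 -0.10660024] [ 0.55703744 -0.10226787]
[ 0.5948296  -0.03175012] [ 0.57020785 -0.02741775]
[0.608  0.0431] [0.58337825 0.04743237]
[0.6211704  0.11795012] [0.59654865 0.12228249]
[0.63434081 0.19280024] [0.60971906 0.19713261]
jar [-0.12997336 -0.03502003] cap [ 0.05012987 -0.1439573 ] green [ 0.00884172 -0.11416151] goal [0.62049442 0.07948529]
[[ 0.92983704  0.36797157  0.        ]
 [ 0.36797157 -0.92983704  0.        ]
 [ 0.          0.         -1.        ]]
```

The red cap is at scene (300,223), at the −y end next to the green jar. The blue jar is at (324,168), on the mat in front of the rack. The fitted dividers agree with the cap and the green jar, with rack yaw about −10°. I'll close the fingers, align the tool with the rack and hover over the first divider.

jog_arm(turn=[[0, 0, 0.55], [0, 0, 0.55], [0, 0, 0.55], [0, 0, 0.55], [0, 0, 0.55], [0, 0, 0.55], [0, 0, 0.55], [0, 0, 0.55], [0, 0, 0.55], [0, 0, 0.55], [0, 0, 0.55], [0, 0, 0.55], [0, 0, 0.55], [0, 0, 0.55], [0, 0, 0.55], [0, 0, 0.55], [0, 0, 0.55], [0, 0, 0.55]], translation=[[0.49, -0.318, 0.16], [0.49, -0.318, 0.16], [0.49, -0.318, 0.16], [0.49, -0.318, 0.16], [0.49, -0.318, 0.16], [0.49, -0.318, 0.16], [0.49, -0.318, 0.16], [0.49, -0.318, 0.16], [0.49, -0.318, 0.16], [0.49, -0.318, 0.16], [0.49, -0.318, 0.16], [0.49, -0.318, 0.16], [0.49, -0.318, 0.16], [0.49, -0.318, 0.16], [0.49, -0.318, 0.16], [0.49, -0.318, 0.16], [0.49, -0.318, 0.16], [0.49, -0.318, 0.16]], grip=[1, 1, 1, 1, 1, 1, 1, 1, 1, 1, 1, 1, 1, 1, 1, 1, 1, 1], force=20)

```text
clock: 3.25
tool_pos: [0.5686, -0.1051, 0.0977]
eef_rot: [0.996, -0.086, 0.0, 0.0]
contact_force: [0.2, 0.3, -0.8]
opening: 0.005
finger_force: 0.0
```

jog_arm(turn=[[0, 0, 0], [0, 0, 0], [0, 0, 0], [0, 0, 0], [0, 0, 0], [0, 0, 0]], translation=[[0, 0, 0.015], [0, 0, 0.022], [0, 0, 0.025], [0, 0, 0.027], [0, 0, 0.028], [0, 0, 0.028]], grip=[1, 1, 1, 1, 1, 1])

```text
clock: 4.0
tool_pos: [0.5681, -0.1051, 0.0712]
eef_rot: [0.996, -0.087, -0.0, -0.0]
contact_force: [-4.1, 1.0, 13.3]
opening: 0.005
finger_force: 6.8
```

First divider touched at about 13 N, at the expected height. Now the second.

jog_arm(turn=[[0, 0, 0], [0, 0, 0], [0, 0, 0], [0, 0, 0], [0, 0, 0], [0, 0, 0], [0, 0, 0], [0, 0, 0]], translation=[[0, 0, -0.012], [0, -0.04, -0.012], [0, -0.076, -0.012], [0, -0.076, -0.012], [0, -0.076, -0.004], [0, -0.076, -0.001], [0, -0.076, 0], [0, -0.076, 0]], grip=[1, 1, 1, 1, 1, 1, 1, 1])

```text
clock: 5.0
tool_pos: [0.5813, -0.0321, 0.0712]
eef_rot: [0.996, -0.088, -0.0, 0.0]
contact_force: [-3.9, 0.1, 15.9]
opening: 0.005
finger_force: 7.8
```

jog_arm(turn=[[0, 0, 0], [0, 0, 0], [0, 0, 0], [0, 0, 0], [0, 0, 0], [0, 0, 0], [0, 0, 0], [0, 0, 0]], translation=[[0, 0, -0.012], [0, -0.04, -0.012], [0, -0.076, -0.012], [0, -0.076, -0.012], [0, -0.076, -0.004], [0, -0.076, -0.001], [0, -0.076, 0], [0, -0.076, 0]], grip=[1, 1, 1, 1, 1, 1, 1, 1])

```text
clock: 6.0
tool_pos: [0.5944, 0.0421, 0.0712]
eef_rot: [0.996, -0.088, -0.0, 0.001]
contact_force: [-3.9, -0.2, 16.5]
opening: 0.008
finger_force: 7.8
```

All three dividers are touched. Next I'll lift, move behind the jar and turn toward the diagonal push. The fingers open to about 14 mm to cradle the jar.

jog_arm(turn=[[0, 0, 0], [0, 0, 0], [0, 0, -0.84], [0, 0, -0.84], [0, 0, -0.84], [0, 0, -0.84], [0, 0, -0.84], [0, 0, -0.84], [0, 0, -0.84], [0, 0, -0.84]], translation=[[0, 0, -0.05], [0, 0, -0.07], [-0.155, 0.072, -0.07], [-0.155, 0.072, -0.07], [-0.155, 0.072, -0.07], [-0.155, 0.072, -0.07], [-0.155, 0.072, -0.07], [-0.155, 0.072, -0.07], [-0.155, 0.072, -0.07], [-0.155, 0.072, -0.07]], grip=[1, 1, 0.84, 0.84, 0.84, 0.84, 0.84, 0.84, 0.84, 0.84])

```text
clock: 7.25
tool_pos: [0.4297, 0.0001, 0.1396]
eef_rot: [0.945, 0.327, -0.0, 0.0]
contact_force: [0.5, 0.8, -0.2]
opening: 0.161
finger_force: 0.0
```

```bash
cat > look.py <<'E'
from plant import r,cams,models
import cv2,sys
from h import *
s=r.get_state();print(s['clock'],np.round(s['tool_pos'],4),'tcp rack',rk(s['tool_pos']),'yaw',np.degrees(2*np.arctan2(s['eef_rot'][1],s['eef_rot'][0])),s['opening'],s['contact_force'])
for c in ['scene','side','wrist']:
    im=cams.snapshot(c)
    if c in sys.argv[2:]: cv2.imwrite(f'pics/{c}{sys.argv[1]}.png',im[:,:,::-1])
    print(c,[(np.round(d['position'],4).tolist(),np.round(rk(d['position']),4),round(d['p'],2)) for d in models.place_of(c,'blue_jar')[:2]])
    if c=='wrist': print([(np.round(rk(d['position']),4),round(d['p'],2)) for d in models.place_of(c,'divider_1')[:6]])
E
python3 look.py 1 wrist
```

```text
7.25 [4.297e-01 1.000e-04 1.396e-01] tcp rack [-0.16314698 -0.07329074] yaw 38.12898827914063 0.16072676077418593 [ 0.45588037  0.75911943 -0.21631573]
scene [([0.4652, 0.032, -0.0036], array([-0.1337, -0.0357]), 0.95)]
side [([0.6043, -0.3777, -0.0011], array([ 0.0743, -0.4151]), 0.35)]
wrist [([0.4639, 0.0335, -0.0026], array([-0.1353, -0.0344]), 0.71)]
[(array([ 0.0035, -0.0746]), 0.95), (array([ 0.006, -0.15 ]), 0.69)]
```

jog_arm(turn=[[0, 0, 0], [0, 0, 0], [0, 0, 0], [0, 0, 0], [0, 0, 0]], translation=[[-0.005, -0.003, 0.04], [-0.005, -0.003, 0.08], [-0.005, -0.003, 0.108], [-0.005, -0.003, 0.108], [0.005, -0.003, 0.108]], grip=[0.84, 0.84, 0.84, 0.84, 0.84])

```text
clock: 8.22
tool_pos: [0.3964, -0.0038, 0.0427]
eef_rot: [0.94, 0.337, -0.055, -0.008]
contact_force: [0.6, 0.1, -0.0]
opening: 0.163
finger_force: 0.0
```

jog_arm(turn=[[0, 0, 0], [0, 0, 0], [0, 0, 0], [0, 0, 0], [0, 0, 0], [0, 0, 0], [0, 0, 0], [0, 0, 0], [0, 0, 0], [0, 0, 0], [0, 0, 0], [0, 0, 0], [0, 0, 0], [0, 0, 0], [0, 0, 0], [0, 0, 0], [0, 0, 0], [0, 0, 0], [0, 0, 0]], translation=[[0.005, 0, 0], [0.01, 0, 0], [0.015, 0, 0], [0.02, 0, 0], [0.027, 0.001, 0], [0.034, 0.001, 0], [0.041, 0.001, 0], [0.048, 0.002, 0], [0.055, 0.002, 0], [0.062, 0.002, 0], [0.069, 0.003, 0], [0.076, 0.003, 0], [0.083, 0.003, 0], [0.09, 0.004, 0], [0.097, 0.004, 0], [0.103, 0.005, 0], [0.108, 0.005, 0], [0.112, 0.005, 0], [0.114, 0.005, 0]], grip=[0.84, 0.84, 0.84, 0.84, 0.84, 0.84, 0.84, 0.84, 0.84, 0.84, 0.84, 0.84, 0.84, 0.84, 0.84, 0.84, 0.84, 0.84, 0.84])

```text
clock: 10.6
tool_pos: [0.4876, 0.0652, 0.032]
eef_rot: [0.94, 0.337, -0.055, -0.009]
contact_force: [-1.5, -0.5, 0.9]
opening: 0.163
finger_force: 0.7
```

```bash
python3 look.py 2 scene
```

```text
10.6 [0.4876 0.0652 0.032 ] tcp rack [-0.11745815  0.00091942] yaw 39.451048959926084 0.16277792803704483 [-1.48002649 -0.49423219  0.94598606]
scene [([0.5195, 0.0819, -0.0025], array([-0.0889,  0.0229]), 0.81)]
side [([0.519, 0.0819, -0.0003], array([-0.0894,  0.0228]), 0.91), ([0.622, 0.1192, -0.0032], array([0.0056, 0.0774]), 0.45)]
wrist [([0.5149, 0.0796, -0.0038], array([-0.093 ,  0.0198]), 0.66)]
[(array([ 0.0072, -0.078 ]), 0.94), (array([ 0.   , -0.003]), 0.6)]
```

View pics/scene2.png

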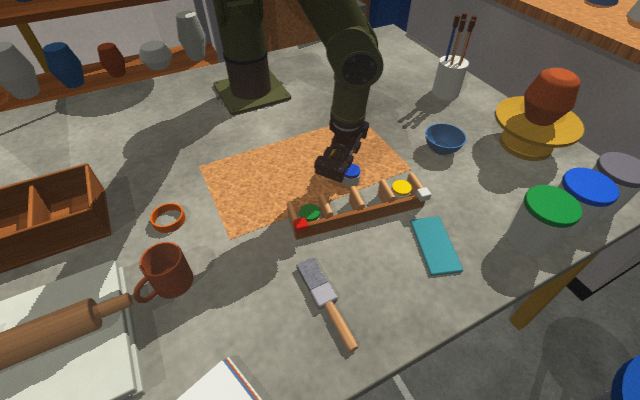

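The jar stands at rack (−0.089, 0.023), and at scene pixel (349,172). Close to the base the tool tilted slightly, and the jar sits off the cradle's middle. I'll back off, straighten up and re-centre at a shallower heading.

```bash
cat > jog.py <<'E'
from plant import r
from h import *
def jog(x,y,z,rel):
    s=r.get_state();A=R.from_quat(s['eef_rot'])
    yaw=th+np.radians(rel)
    B=R.from_quat([np.cos(yaw/2),np.sin(yaw/2),0,0])
    d=np.r_[w(x,y),z]-s['tool_pos']
    print(rel,'turn',np.round((A.inv()*B).as_rotvec(),3),'tr',np.round(A.inv().apply(d),4),'world',np.round(np.r_[w(x,y),z],3))
E
python3 -c "
from jog import *
s=r.get_state();print(R.from_quat(s['eef_rot']).as_matrix().round(3))
jog(-.1417,.0037,.1,20);jog(-.1417,.0037,.032,20);jog(-.142,.0007,.032,49.4)"
```

```text
[[ 0.767  0.633 -0.108]
 [ 0.634 -0.773 -0.02 ]
 [-0.096 -0.053 -0.994]]
20 turn [-0.027  0.108  0.513] tr [-0.0201 -0.0237 -0.0651] world [0.464 0.072 0.1  ]
20 turn [-0.027  0.108  0.513] tr [-0.0136 -0.0201  0.0025] world [0.464 0.072 0.032]
49.4 turn [-0.053  0.096  0.001] tr [-0.016  -0.0184  0.0026] world [0.463 0.069 0.032]
```

jog_arm(turn=[[0, 0, 0], [0, 0, 0], [0, 0, 0], [-0.027, 0.108, 0.513], [-0.027, 0.108, 0.513], [-0.027, 0.108, 0.513], [-0.027, 0.108, 0.513], [-0.027, 0.108, 0.513]], translation=[[-0.015, 0, 0], [-0.025, 0, 0], [-0.025, 0, -0.06], [-0.025, -0.023, -0.065], [-0.02, -0.024, -0.065], [-0.02, -0.024, -0.065], [-0.02, -0.024, -0.065], [-0.02, -0.024, -0.065]], grip=[0.84, 0.84, 0.84, 0.84, 0.84, 0.84, 0.84, 0.84])

```text
clock: 11.95
tool_pos: [0.4641, 0.0724, 0.0999]
eef_rot: [0.996, 0.089, -0.0, 0.0]
contact_force: [0.6, -0.5, -0.4]
opening: 0.159
finger_force: 0.0
```

```bash
python3 look.py 3 wrist; python3 -c "
from jog import *
jog(-.1417,.0037,.032,20)"
```

```text
11.95 [0.4641 0.0724 0.0999] tcp rack [-0.14175656  0.00387652] yaw 10.169531336655135 0.15911990155497194 [ 0.59789055 -0.46570899 -0.43534098]
scene [([0.5185, 0.0828, -0.0019], array([-0.09  ,  0.0236]), 0.58)]
side [([0.5194, 0.0839, -0.0015], array([-0.0893,  0.0248]), 0.92)]
wrist [([0.5121, 0.0827, -0.0003], array([-0.0963,  0.0224]), 0.86)]
[(array([ 0.0039, -0.0784]), 0.9), (array([ 0.0081, -0.1519]), 0.66)]
20 turn [-0.     0.001  0.   ] tr [0.0002 0.     0.0678] world [0.464 0.072 0.032]
```

View pics/wrist3.png

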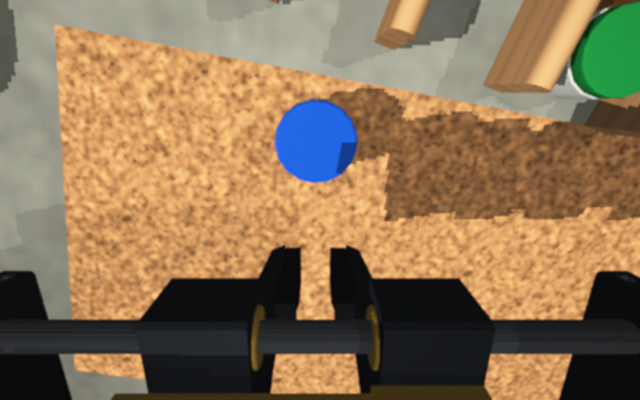

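The wrist view shows the jar centred (column 316) ahead of the finger gap (column 315). I'll descend and push along the tool x axis.

jog_arm(turn=[[0, 0, 0], [0, 0, 0], [0, 0, 0], [0, 0, 0], [0, 0, 0], [0, 0, 0], [0, 0, 0], [0, 0, 0], [0, 0, 0], [0, 0, 0], [0, 0, 0], [0, 0, 0], [0, 0, 0], [0, 0, 0], [0, 0, 0], [0, 0, 0]], translation=[[0, 0, 0.04], [0, 0, 0.068], [0, 0, 0.068], [0.006, 0, 0.068], [0.012, 0, 0.068], [0.017, 0, 0.068], [0.022, 0, 0.068], [0.027, 0, 0.068], [0.033, 0, 0.068], [0.039, 0, 0.068], [0.045, 0, 0.068], [0.051, 0, 0.068], [0.057, 0, 0.068], [0.061, 0, 0.068], [0.064, 0, 0.068], [0.064, 0, 0.068]], grip=[0.84, 0.84, 0.84, 0.84, 0.84, 0.84, 0.84, 0.84, 0.84, 0.84, 0.84, 0.84, 0.84, 0.84, 0.84, 0.84])

```text
clock: 14.3
tool_pos: [0.5274, 0.0835, 0.0318]
eef_rot: [0.996, 0.087, 0.0, 0.0]
contact_force: [0.7, -1.0, 0.4]
opening: 0.163
finger_force: 0.0
```

```bash
python3 look.py 4 side; python3 -c "
from jog import *
jog(-.1,.038,.032,0)"
```

```text
14.3 [0.5274 0.0835 0.0318] tcp rack [-0.08141781  0.02580313] yaw 10.021532008979486 0.16330969367293477 [ 0.70700936 -0.99684713  0.42306295]
scene [([0.5594, 0.0891, 0.0012], array([-0.0508,  0.0369]), 0.77)]
side [([0.5619, 0.0923, -0.0023], array([-0.0489,  0.0405]), 0.48)]
wrist [([0.5591, 0.0877, 0.0001], array([-0.0509,  0.0355]), 0.94), ([0.6078, 0.041, 0.0049], array([ 0.0052, -0.0021]), 0.56)]
[(array([0.0019, 0.0747]), 0.91), (array([ 0.0038, -0.0775]), 0.79), (array([ 0.0009, -0.0028]), 0.57)]
0 turn [0.    0.    0.349] tr [-0.0129 -0.0178 -0.0001] world [0.511 0.099 0.032]
```

View pics/side4.png

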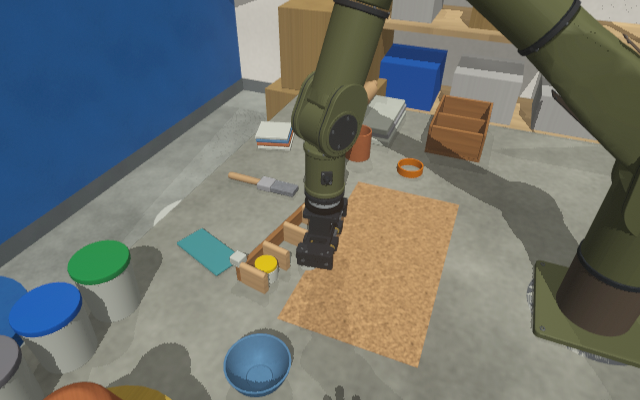

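The jar is at the mouth of the third gap, at rack (−0.050, 0.037); the arm hides it in the side view. I'll back off and square up to the gap.

jog_arm(turn=[[0, 0, 0], [0, 0, 0], [0, 0, 0.17], [0, 0, 0.349], [0, 0, 0.349], [0, 0, 0.349]], translation=[[-0.012, 0, 0], [-0.025, 0, 0], [-0.025, -0.012, 0], [-0.013, -0.018, 0], [-0.013, -0.018, 0], [-0.013, -0.018, 0]], grip=[0.84, 0.84, 0.84, 0.84, 0.84, 0.84])

```text
clock: 15.4
tool_pos: [0.5105, 0.0983, 0.0318]
eef_rot: [0.996, -0.085, -0.0, 0.001]
contact_force: [-0.3, -0.7, 0.7]
opening: 0.157
finger_force: 0.0
```

```bash
python3 look.py 5 wrist; python3 -c "
from jog import *
jog(-.02,.038,.032,0)"
```

```text
15.4 [0.5105 0.0983 0.0318] tcp rack [-0.10058052  0.03747993] yaw -9.806208858818632 0.1572079280234483 [-0.26710461 -0.70005331  0.65654133]
scene [([0.5573, 0.088, -0.0026], array([-0.0527,  0.0354]), 0.72), ([0.5946, -0.0695, 0.0006], array([ 0.0113, -0.1132]), 0.6)]
side []
wrist [([0.5572, 0.0898, 0.0006], array([-0.0531,  0.0372]), 0.76)]
[(array([0.0063, 0.0744]), 0.78), (array([ 0.0056, -0.0778]), 0.77), (array([ 0.0046, -0.0006]), 0.56)]
0 turn [0. 0. 0.] tr [ 0.0803 -0.0002 -0.0002] world [0.59  0.085 0.032]
```

View pics/wrist5.png

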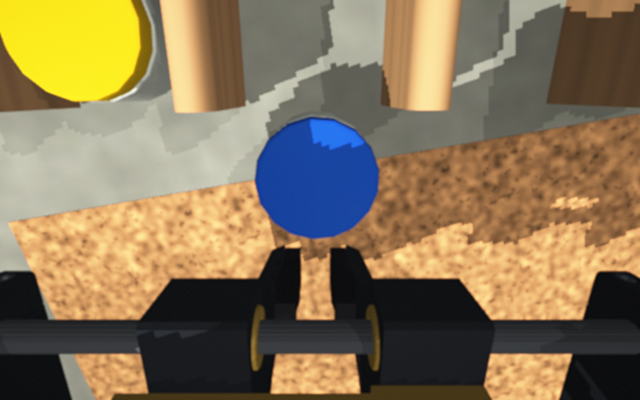

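The jar (column 317) and the fingers (column 315) both line up with the gap's middle (about 314). Pushing straight in.

jog_arm(turn=[[0, 0, 0], [0, 0, 0], [0, 0, 0], [0, 0, 0], [0, 0, 0], [0, 0, 0], [0, 0, 0], [0, 0, 0], [0, 0, 0], [0, 0, 0], [0, 0, 0], [0, 0, 0], [0, 0, 0], [0, 0, 0], [0, 0, 0]], translation=[[0.006, 0, 0], [0.011, 0, 0], [0.016, 0, 0], [0.021, 0, 0], [0.026, 0, 0], [0.032, 0, 0], [0.038, 0, 0], [0.044, 0, 0], [0.05, 0, 0], [0.056, 0, 0], [0.062, 0, 0], [0.067, 0, 0], [0.071, 0, 0], [0.074, 0, 0], [0.075, 0, 0]], grip=[0.84, 0.84, 0.84, 0.84, 0.84, 0.84, 0.84, 0.84, 0.84, 0.84, 0.84, 0.84, 0.84, 0.84, 0.84])

```text
clock: 17.62
tool_pos: [0.585, 0.0859, 0.0318]
eef_rot: [0.996, -0.087, -0.0, 0.0]
contact_force: [-1.9, 0.2, -0.3]
opening: 0.159
finger_force: 0.4
```

jog_arm(turn=[[0, 0, 0], [0, 0, 0], [0, 0, 0], [0, 0, 0]], translation=[[0.001, 0, 0], [0.003, 0, 0], [0.004, 0, 0], [0.005, 0, 0]], grip=[0.84, 0.84, 0.84, 0.84])

```text
clock: 18.12
tool_pos: [0.589, 0.0851, 0.0317]
eef_rot: [0.996, -0.087, -0.001, 0.0]
contact_force: [-2.8, 1.0, 1.2]
opening: 0.159
finger_force: 1.7
```

```bash
python3 look.py 6
```

```text
18.125 [0.589  0.0851 0.0317] tcp rack [-0.02097698  0.03811135] yaw -9.95625997443312 0.15890646757240412 [-2.78378787  1.02084713  1.19680948]
scene [([0.62, 0.0803, -0.0007], array([0.0104, 0.0387]), 0.81), ([0.6243, 0.1601, -0.0031], array([0.0008, 0.1181]), 0.33)]
side [([0.6027, 0.0422, 0.0002], array([-0.0001, -0.0018]), 0.73)]
wrist [([0.617, 0.0836, -0.0017], array([0.0068, 0.0414]), 0.78)]
[(array([ 0.0034, -0.0046]), 0.98), (array([0.0031, 0.1537]), 0.98), (array([0.0069, 0.0764]), 0.67), (array([ 0.0049, -0.0767]), 0.61)]
```

jog_arm(turn=[[0, 0, 0], [0, 0, 0], [0, 0, 0]], translation=[[0.001, 0, 0], [0.002, 0, 0], [0.002, 0, 0]], grip=[0.84, 0.84, 0.84])

```text
clock: 18.85
tool_pos: [0.5893, 0.0851, 0.0317]
eef_rot: [0.996, -0.086, -0.002, 0.001]
contact_force: [-8.8, 1.3, 5.9]
opening: 0.161
finger_force: 3.9
```

The tool has stalled at 9 N, so the jar is against the board. Backing out slowly, then lifting clear.

jog_arm(turn=[[0, 0, 0], [0, 0, 0], [0, 0, 0], [0, 0, 0], [0, 0, 0], [0, 0, 0], [0, 0, 0], [0, 0, 0], [0, 0, 0], [0, 0, 0]], translation=[[-0.003, 0, 0], [-0.008, 0, 0], [-0.02, 0, 0], [-0.04, 0, 0], [-0.06, 0, 0], [-0.06, 0, -0.05], [-0.07, 0, -0.1], [-0.08, 0, -0.13], [-0.08, 0, -0.13], [-0.08, 0, -0.13]], grip=[0.84, 0.84, 0.84, 0.84, 0.84, 0.84, 0.84, 0.84, 0.84, 0.84])

```text
clock: 20.1
tool_pos: [0.5129, 0.0982, 0.1613]
eef_rot: [0.996, -0.087, -0.0, 0.0]
contact_force: [0.7, -0.7, -0.3]
opening: 0.161
finger_force: 0.0
```

```bash
python3 look.py 7 wrist
```

```text
20.1 [0.5129 0.0982 0.1613] tcp rack [-0.09825243  0.03781058] yaw -9.978013759773127 0.1611088033214488 [ 0.70477807 -0.67148669 -0.27465337]
scene [([0.6193, 0.081, -0.0013], array([0.0096, 0.0393]), 0.63)]
side [([0.6253, 0.079, -0.0023], array([0.0158, 0.0384]), 0.8), ([0.6015, -0.3775, -0.002], array([ 0.0715, -0.4154]), 0.48)]
wrist [([0.619, 0.0783, 0.0008], array([0.0097, 0.0366]), 0.62)]
[(array([0.0035, 0.0736]), 0.86), (array([ 0.0045, -0.0781]), 0.79), (array([ 0.0095, -0.15  ]), 0.74), (array([ 0.0013, -0.0022]), 0.67), (array([0.0042, 0.1501]), 0.65)]
```

View pics/wrist7.png

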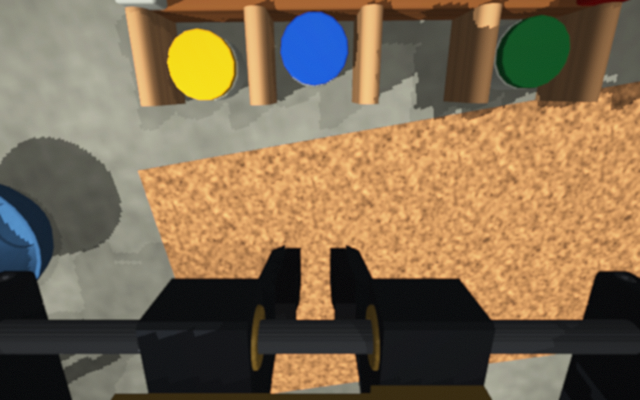

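The blue jar (315,48) stands upright against the back board, in the gap just past the third divider from the red end (red block at upper right). The green and yellow jars have not moved.

```bash
python3 -c "
from plant import r
print(r.finish_job())"
```

```text
the job is handed in; nothing more can be done
None
```

The job is handed in: I touched the first three dividers in order from the red end, then slid the blue-lidded jar upright into the third gap until it met the back board, and the arm finished clear. The judge returned no verdict.

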